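# Pack the drill chuck kit into its tool tray

## Robot

A 6-joint arm with a two-finger parallel gripper is mounted at the origin on the work surface. World frame = base frame: x ahead of the robot, y to its left, z up, the work surface at z = 0. Lengths are in m, angles in rad, forces in N, time in s.
With the tool pointing down it reaches from about 0.3 to 0.875 m from the base axis. Payload 6.4 kg.
Tool frame: the origin (TCP) lies between the finger pads; the fingertips stand 17 mm ahead of it and the grasp point (between the pads) lies 2 mm behind it (bot.finger_overhang is the distance from the TCP to the fingertips, in m); z points along the fingers, x is the direction in which the jaws open and shut, and the axes are right-handed (so a half turn about z gives the same grasp; the last joint's range is limited). The gripper opens to 88 mm and grips with 3 to 60 N. Pads are 18 mm wide; open, the fingers measure 123 mm over their backs; the gripper's body (75 mm by 187 mm) begins 45 mm behind the grasp point.
Start: joints at [-1.404, 0.181, 1.607, -0, 1.354, -0.206], TCP at [0.209, -0.536, 0.256] pointing down, gripper open.
Joint ranges: [-2.99, 2.99], [-0.89, 2.07], [0.3, 2.58], [-1.14, 4.28], [0, 2.63], [-3.12, 3.12]. Speed limits (rad/s): [2.57, 2.57, 3.01, 3.14, 3.14, 3.14].

## Interface

Orientations are given as a unit quaternion [w, x, y, z].
In Python, from workcell import bot gives the robot as it stands.
- The arm moves only by the tool send_rows, never from a script. Its argument "commands" is a list of rows, each a list of 7 numbers: the opening, from 0 (shut) to 1 (fully open), then the shift along the tool's x, y, z in mm, then the turn, a rotation vector about the tool's x, y, z in degrees. In form: [[gripper, x, y, z, rx, ry, rz], ...]. A call has exactly 8 rows; each row is the pose to reach, as a shift and turn from the pose measured when the call began, along the tool's axes at that moment; what a row does not reach only later rows make up. A row lasts 1/12 s, in which the tool goes at most 41.7 mm and 7.16 degrees, less where a joint would pass 70% of its speed; a pose out of reach is approached as far as the arm can. A call with a gripper value outside its range is refused whole. The fingers move at their own pace and stop on an object; "force" is the grip in N (left out, the last holds). Time passes only in rows, so rows that repeat a pose let the fingers close, or fill a call up. It gives the time, the measured TCP pose, the force and the opening at its end, in the units of the state.
- bot.sense(): the state, without advancing time (a new reading comes with each control period).
- bot.camera(name): name is "scene" or "top"; returns a dict with "image" (420x560x3 uint8, red, green, blue), "fovy" (degrees; the focal length in pixels is half the picture's height over the tangent of half this angle, whatever the lens; pixels are square), "cx", "cy" (the principal point, pixels), "dist" ([k1, k2, p1, p2, k3] as OpenCV has them; the pictures are not rectified), "position" and "rotation" of the camera in the world. Camera axes: x right, y up, looking along -z (the intrinsics and any distortion apply to the point x, -y, -z); pixel columns grow to the right and rows downward; lengths in m; the calibration is good to about 2 mm. A picture is of the moment at which its call begins. There is no depth.
- bot.hand_in(): hands the job in, once; it reports no verdict.
The state is a dict: "time": time; "qpos": joint angles; "joint_vel": joint speeds; "joint_efforts": joint torques, N m; "tcp_pos": TCP position; "ee_rot": TCP orientation; "force": force on the tool from outside, world axes, zero at the start; "torque": the same for the moment, N m; "gripper_width": finger opening in m.
Only numpy, scipy, OpenCV 4.12 (cv2) and the standard library are available. Lean on these libraries where they do the work, as an engineer would, in place of code of your own. Each camera call takes 0.05 s, during which the arm holds its last target. There are 200 camera calls.

## Task

Pack the keyed drill chuck's kit into the wooden tool tray: stand the chuck, jaws up, in the wide round well and the taper sleeve, on its thick end, in the narrow round well, lay the chuck key flat inside the lipped pocket with its stem along the pocket's length (either way round), and lay the drift in the notches of the two ribs, along the block and about centred (either way round). Set each tool down, do not drop it. The keyless chuck and the T-handled tap wrench do not belong to the kit: leave them where they are.

Things in the scene. Friction and masses are not known exactly. Their poses are not given: they have to be found in the camera images.
- chuck_center (a point): Keyed drill chuck, steel, 0.55 kg, standing jaws up, 84 mm tall: smooth foot 42 mm wide up to 26 mm, fluted sleeve of diameter 53 mm from 26 to 50 mm with a ring of gear teeth on its upper edge, then a narrower cone (39 to 23 mm) with three dark jaws. Point on the axis 42 mm above its underside, in the fluted sleeve (grip there); z up.
- sleeve_center (a point): Morse taper sleeve, steel, 0.22 kg: slim cone standing on its thick end (diameter 24 mm), tapering to 20 mm at 80 mm, with a flat tang on top and a dark slot through its side, 96 mm tall. Point on the axis 48 mm above its underside; z up.
- key_center (a point): Chuck key, steel, 0.1 kg, lying flat: the smaller T, 76 mm long, 64 mm across. Ball-ended cross bar (balls 12 mm) at x = -32 mm, round stem 11 mm thick along x, toothed bevel gear of diameter 18 mm at x = 18 to 30 mm, thin pilot pin to 38 mm. Point at mid-length on the stem's axis, 8 mm above what it lies on; x towards the gear, z up. Grip across the stem here.
- drift_center (a point): Drift, a flat steel wedge, 0.13 kg, lying flat: 130 mm long (its x), 8 mm thick, round head 24 mm wide at its -x end, tapering evenly to 12 mm at its +x end, 18.5 mm wide in the middle. Point at its centre, 4 mm above what it lies on; z up. Grip across the middle.
- keyless_center (a point): Look-alike, not to be moved (30 mm at most): keyless drill chuck, steel, a slim cylinder of diameter 38 mm, 80 mm tall, standing, with a groove near its foot, long grip ribs and no toothed ring. Point on the axis 40 mm above its underside.
- wrench_center (a point): Look-alike, not to be moved (30 mm at most): T-handled tap wrench, steel, lying flat, the larger T: stem 16 mm thick, 90 mm long, ending in a smooth pointed nose (no gear); thin cross bar 90 mm long, 7 mm thick, at x = -37 mm. Point at mid-length, 8 mm above the bench; x towards the nose.
- chuck_block: Block for the chuck: fixed wooden block 130 (x) by 100 mm (y), deck 26 mm above its underside. Origin: centre of its underside, 6 mm above the bench. Round well of diameter 63 mm, 18 mm deep (well floor 8 mm above the underside), in the middle; a seated chuck's point is 50 mm above this origin. The four blocks lie side by side (104 mm pitch along y, in any order) in a fixed tray with 22 mm walls.
- sleeve_block: Block for the sleeve: fixed wooden block 130 (x) by 100 mm (y), deck 26 mm above its underside. Origin: centre of its underside, 6 mm above the bench. Round well of diameter 47 mm, 18 mm deep (well floor 8 mm above the underside), in the middle; a seated sleeve's point is 56 mm above this origin. 
- key_block: Block for the chuck key: fixed wooden block 130 (x) by 100 mm (y), deck 26 mm above its underside. Origin: centre of its underside, 6 mm above the bench. Flat deck with an 8 mm high lip around a pocket 96 mm (x) by 86 mm (y); the lip is open for fingers over the middle 52 mm of both long sides. A key lying in the pocket has its point 34 mm above this origin. 
- drift_block: Block for the drift: fixed wooden block 130 (x) by 100 mm (y), deck 26 mm above its underside. Origin: centre of its underside, 6 mm above the bench. Two ribs across it, 14 mm thick, at x = -40 and +40 mm, 36 mm tall, each with a notch 44 mm wide down to 26 mm; the 66 mm between the ribs is open for fingers down to 8 mm. A drift lying in both notches has its point 30 mm above this origin. 
Not all that is in view belongs to the job. Leave any orange or red look-alike of the part that bears key_center alone. What is shaped like the part that bears chuck_center but pink is not meant.

How it is judged:
At the end, for the whole second after the job is handed in: Chuck and sleeve upright in their wells (axis within 13 and 14 mm, tilt < 0.12 rad), key in its pocket (16 mm), drift in its notches (18 mm along, 15 across), both within 0.35 rad of the block's x, either way; all seated to 4 mm in height, at rest; look-alikes within 30 mm of their starts (horizontal distance between chuck_center and chuck_block below 0.013 m and z of chuck_center in the frame of chuck_block between 0.046 and 0.054 m and angle between each of chuck_center, sleeve_center's own z axis and vertical below 0.12 rad and horizontal distance between sleeve_center and sleeve_block below 0.014 m and z of sleeve_center in the frame of sleeve_block between 0.052 and 0.06 m and x of key_center in the frame of key_block between -0.016 and 0.016 m and y of key_center in the frame of key_block between -0.016 and 0.016 m and z of key_center in the frame of key_block between 0.03 and 0.038 m and angle between the x axis of key_center and the x axis of key_block, either way round below 0.35 rad and x of drift_center in the frame of drift_block between -0.018 and 0.018 m and y of drift_center in the frame of drift_block between -0.015 and 0.015 m and z of drift_center in the frame of drift_block between 0.026 and 0.034 m and angle between the x axis of drift_center and the x axis of drift_block, either way round below 0.35 rad and linear speed of each of chuck, sleeve, chuck_key, drift below 0.02 m/s and angular speed of each of chuck, sleeve, chuck_key, drift below 0.2 rad/s and distance of each of keyless_center, wrench_center from where it was at the start of the episode below 0.03 m); the robot touches nothing.
It fails at once if the keyless chuck is carried off or knocked away (more than 30 mm) (distance of keyless_center from where it was at the start of the episode above 0.03 m).
It fails at once if the tap wrench is carried off or knocked away (more than 30 mm) (distance of wrench_center from where it was at the start of the episode above 0.03 m).
It fails at once if a tool of the kit is dropped: out of the fingers and falling faster than 0.6 m/s (a fall of about 18 mm) ((contact force between the fingers and chuck below 0.2 N and linear speed of chuck above 0.6 m/s) or (contact force between the fingers and sleeve below 0.2 N and linear speed of sleeve above 0.6 m/s) or (contact force between the fingers and chuck_key below 0.2 N and linear speed of chuck_key above 0.6 m/s) or (contact force between the fingers and drift below 0.2 N and linear speed of drift above 0.6 m/s)).
It also fails if it takes over 112 s, if anything falls off the work surface, if the arm or the gripper's body presses on something with over 40 N, if the wrist force passes 120 N, or if a joint passes its speed limit or range.

## Working session

There is one attempt and no reset: what is moved stays moved. The work goes in short steps, Python scripts to look and compute and a tool call to move; the robot and the scene stay as the last step left them, time stands still between calls to the robot, and variables do not carry over. Pictures are saved under pics/ and viewed, about 12 in all and at most 16, crops included, and the job is handed in when it is done.

Besides the shell and the picture viewer there is one more tool, called after "Emit:" as name(argument=value, ...) on one line, values as JSON. send_rows: Moves the arm, as the interface text tells. Its arguments: {"type":"object","properties":{"commands":{"type":"array"},"force":{"type":"number"}},"required":["commands"]}

```bash
ls; mkdir -p pics
cat > h.py <<'E'
import numpy as np, cv2
from workcell import bot
from scipy.spatial.transform import Rotation as R
def K(c):
    f=c['image'].shape[0]/2/np.tan(np.radians(c['fovy'])/2)
    return np.array([[f,0,c['cx']],[0,f,c['cy']],[0,0,1]])
def rot(c):
    r=np.array(c['rotation'],float)
    return r if r.shape==(3,3) else R.from_quat(r,scalar_first=True).as_matrix()
def px2w(c,uv,z):
    uv=np.array(uv,float).reshape(-1,1,2)
    n=cv2.undistortPoints(uv,K(c),np.array(c['dist'],float))[:,0]
    d=np.c_[n[:,0],-n[:,1],-np.ones(len(n))]@rot(c).T
    p=np.array(c['position'],float)
    return p+d*((np.broadcast_to(z,len(n))-p[2])/d[:,2])[:,None]
def w2px(c,P):
    q=(np.array(P,float).reshape(-1,3)-np.array(c['position']))@rot(c)
    q=q*[1,-1,-1]
    return cv2.projectPoints(q,np.zeros(3),np.zeros(3),K(c),np.array(c['dist'],float))[0][:,0]
def save(n,im,s=1): cv2.imwrite('pics/'+n+'.png',cv2.resize(im[:,:,::-1],None,fx=s,fy=s,interpolation=cv2.INTER_CUBIC))
E
python3 - <<'E'
from h import *
import pickle
for n in ('top','scene'):
    c=bot.camera(n); save(n+'0',c['image'],1.42); pickle.dump(c,open(n+'.pkl','wb'))
    print({k:v for k,v in c.items() if k!='image'})
print(bot.sense())
E
```

```text
pics
{'fovy': 57.52942296183325, 'cx': 276.58974417584903, 'cy': 207.94728320602576, 'dist': array([-0.03712049,  0.        ,  0.        ,  0.        ,  0.        ]), 'position': array([ 0.30679581, -0.02208865,  0.88443557]), 'rotation': array([-0.70201833, -0.07167717,  0.06333391,  0.70570635])}
{'fovy': 55.376721113874964, 'cx': 271.65823858456974, 'cy': 210.50125437971025, 'dist': array([-0.01215811,  0.        ,  0.        ,  0.        ,  0.        ]), 'position': array([ 1.26436073, -0.08089805,  0.63774808]), 'rotation': array([0.65506932, 0.33411995, 0.30198242, 0.60667508])}
{'time': 0.1, 'qpos': array([-1.40431274e+00,  1.81419833e-01,  1.60786437e+00, -2.77886027e-05,
        1.35380973e+00, -2.06323492e-01]), 'joint_vel': array([-0.0007576 , -0.0014345 , -0.00274412,  0.00044564, -0.00051542,
        0.00157049]), 'joint_efforts': array([-9.67551841e-05, -4.34827638e+01, -3.42698765e+01,  7.01837498e-02,
        3.40130192e-02, -4.09904294e-05]), 'tcp_pos': array([ 0.20935464, -0.53506136,  0.25494769]), 'ee_rot': array([-5.31850234e-04,  8.25904336e-01, -5.63809777e-01, -5.29887048e-04]), 'force': array([-0.00333054,  0.50321256,  0.42971664]), 'torque': array([0.00230184, 0.02649601, 0.00287627]), 'gripper_width': 0.08843443791080598}
```

View pics/top0.png

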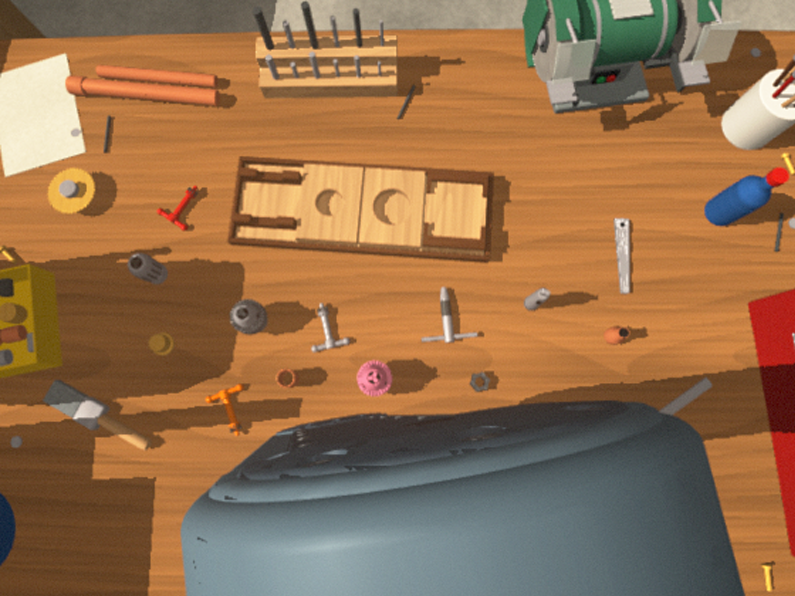

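View pics/scene0.png

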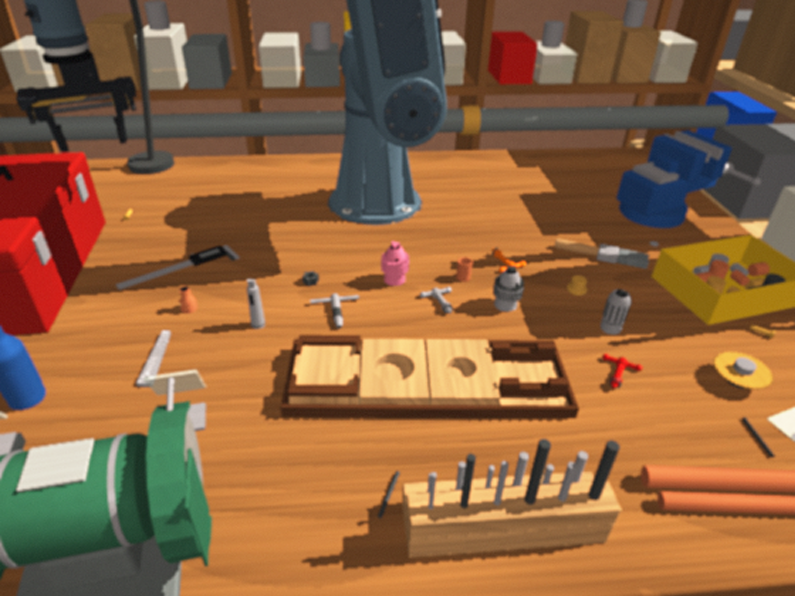

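Run:
```python
from h import *
import pickle
c=pickle.load(open('top.pkl','rb'));s=pickle.load(open('scene.pkl','rb'))
a=c['image'][180:290,90:290];b=c['image'][180:290,280:480]; d=c['image'][140:220,410:520];e=s['image'][220:300,80:190]
f=lambda im,k:cv2.resize(im,None,fx=k,fy=k,interpolation=cv2.INTER_CUBIC)
top=np.hstack([f(a,2),f(b,2)]); bot_=np.hstack([f(d,400/110),f(e,400/110)])
save('crop1',np.vstack([top,bot_]))
m=c['image']
# drift candidate and tray corners
k=1/1.42
def W(pts,z): print(np.round(px2w(c,np.array(pts)*k,z),4).tolist())
W([(623,218),(627,292)],.008)
W([(240,157),(494,173),(491,261),(229,244)],.022)
```

```text
[[0.6073, -0.4026, 0.008], [0.4795, -0.3981, 0.008]]
[[0.7173, 0.2491, 0.022], [0.6835, -0.1844, 0.022], [0.5299, -0.1732, 0.022], [0.5623, 0.2593, 0.022]]
```

View pics/crop1.png

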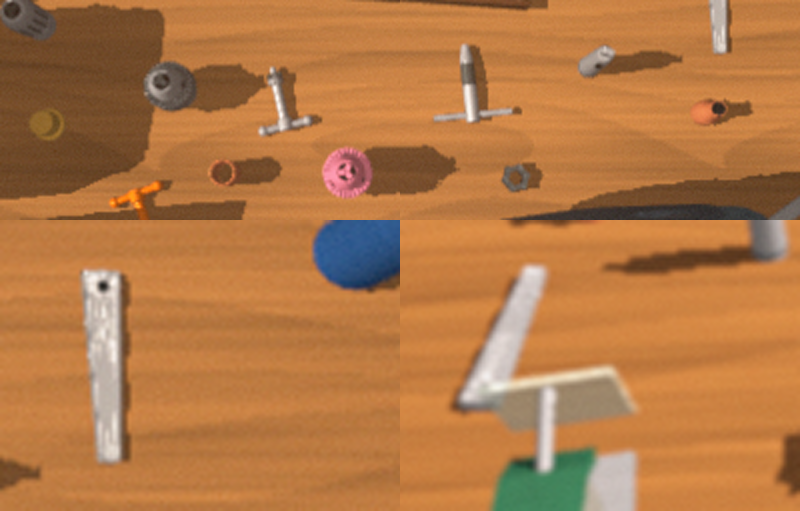

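```bash
cat > est.py <<'E'
from h import *
import pickle
c=pickle.load(open('top.pkl','rb'));s=pickle.load(open('scene.pkl','rb'))
P=dict(chuck=[(175,223)],sleeve=[(372.5,216),(382.5,205)],balls=[(222,245.5),(247,240)],tip=[(226,214)],drift=[(438.05,153.75),(440,206.5)])
w=lambda k,z:px2w(c,P[k],z)
chuck=w('chuck',.05)[0]; sl=w('sleeve',[.006,.096]); b=w('balls',.008); tip=w('tip',.008)[0]; d=w('drift',.008)
kd=tip-b.mean(0)
print('chuck',chuck,'sleeve',sl,'balls',b,'len',np.linalg.norm(b[1]-b[0]),'key stem',np.linalg.norm(kd),'drift',d,np.linalg.norm(d[1]-d[0]))
tc=np.array([[0.7173,0.2491],[0.6835,-0.1844],[0.5299,-0.1732],[0.5623,0.2593]])
yv=(tc[0]-tc[1]+tc[3]-tc[2]);yaw=-np.arctan2(yv[0],yv[1]);cen=tc.mean(0)
E
cat > ov.py <<'E'
from est import *
import sys
def circ(x,y,r,z):
    t=np.linspace(0,2*np.pi,40);return np.c_[x+r*np.cos(t),y+r*np.sin(t),0*t+z]
def fr(p,a,L):
    L=np.array(L,float);q=L.copy();q[:,0]=p[0]+np.cos(a)*L[:,0]-np.sin(a)*L[:,1];q[:,1]=p[1]+np.sin(a)*L[:,0]+np.cos(a)*L[:,1];return q
E=dict(chuck=chuck[:2],sleeve=sl[:,:2].mean(0),key=b.mean(0)[:2]+.032*kd[:2]/np.linalg.norm(kd[:2]),ka=np.arctan2(kd[1],kd[0]),drift=d.mean(0)[:2],da=np.arctan2(*(d[1]-d[0])[1::-1]),tray=cen,ta=yaw)
exec(open('fix.txt').read()) if len(sys.argv)>1 else None
blk={n:fr(E['tray'],E['ta'],[(0,o,0)])[0,:2] for n,o in dict(drift=.156,sleeve=.052,chuck=-.052,key=-.156).items()}
lines=[circ(*E['chuck'],.021,0),circ(*E['chuck'],.0265,.05),circ(*E['sleeve'],.012,0),circ(*E['sleeve'],.010,.08),
 fr(E['key'],E['ka'],[(-.032,-.032,.008),(-.032,.032,.008),(-.032,0,.008),(.038,0,.008)]),
 fr(E['drift'],E['da'],[(-.065,-.012,.008),(-.065,.012,.008),(.065,.006,.008),(.065,-.006,.008),(-.065,-.012,.008)]),
 circ(*blk['chuck'],.0315,.032),circ(*blk['sleeve'],.0235,.032),circ(*blk['sleeve'],.0235,.014)]
for n in blk: lines.append(fr(blk[n],E['ta'],[(-.065,-.05,.032),(.065,-.05,.032),(.065,.05,.032),(-.065,.05,.032),(-.065,-.05,.032)]))
def draw(cam,box,k):
    im=cam['image'].copy();x0,y0,x1,y1=box;im=cv2.resize(im[y0:y1,x0:x1],None,fx=k,fy=k,interpolation=cv2.INTER_CUBIC)
    for L in lines: cv2.polylines(im,[np.round(((w2px(cam,L)+.5-[x0,y0])*k-.5)*8).astype(int)],False,(0,255,255),1,cv2.LINE_AA,3)
    return im
if __name__=='__main__':
    print({k:np.round(v,4) for k,v in E.items()},{k:np.round(v,4) for k,v in blk.items()})
    t=sys.argv[1] if len(sys.argv)>1 else 'a'
    save('ovt'+t,draw(c,(150,100,460,255),2.55)); save('ovs'+t,draw(s,(90,180,460,300),2.15))
E
python3 ov.py; python3 -c "
import cv2,numpy as np;cv2.imwrite('pics/ov1.png',np.vstack([cv2.resize(cv2.imread('pics/ovt'+'a.png'),(790,395)),cv2.imread('pics/ovsa.png')[:200,:790]]))"
python3 -c "
import cv2,numpy as np;a=cv2.imread('pics/ovta.png');b=cv2.imread('pics/ovsa.png');w=max(a.shape[1],b.shape[1]);p=lambda i:cv2.copyMakeBorder(i,0,0,0,w-i.shape[1],0);o=np.vstack([p(a),p(b)]);print(o.shape);cv2.imwrite('pics/ov1.png',o[:600])"
```

```text
chuck [0.43580823 0.21298285 0.05      ] sleeve [[ 0.45635929 -0.23522123  0.006     ]
 [ 0.46433812 -0.2356465   0.096     ]] balls [[0.38945879 0.11369665 0.008     ]
 [0.40185777 0.05631172 0.008     ]] len 0.058709161137710644 key stem 0.07042640775665995 drift [[ 0.60676661 -0.4009242   0.008     ]
 [ 0.47749008 -0.39431228  0.008     ]] 0.12944550634371435
{'chuck': array([0.4358, 0.213 ]), 'sleeve': array([ 0.4603, -0.2354]), 'key': array([0.4262, 0.0945]), 'ka': np.float64(0.3026), 'drift': array([ 0.5421, -0.3976]), 'da': np.float64(3.0905), 'tray': array([0.6233, 0.0377]), 'ta': np.float64(-0.0763)} {'drift': array([0.6351, 0.1932]), 'sleeve': array([0.6272, 0.0895]), 'chuck': array([ 0.6193, -0.0141]), 'key': array([ 0.6114, -0.1178])}
(653, 796, 3)
```

View pics/ov1.png

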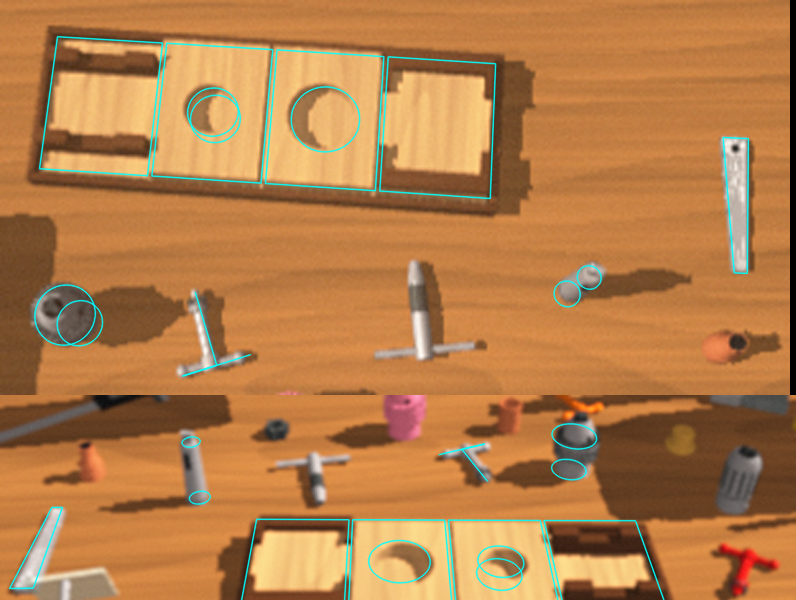

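```bash
cat > p.py <<'E'
import sys
from h import *
def plan(x,y,z,yaw=None):
    s=bot.sense();q=R.from_quat(s['ee_rot'],scalar_first=True);M=q.as_matrix()
    y0=np.arctan2(M[1,0],M[0,0])
    if yaw is None: yaw=y0
    yaw=y0+(yaw-y0+np.pi/2)%np.pi-np.pi/2
    T=np.c_[[np.cos(yaw),np.sin(yaw),0],[np.sin(yaw),-np.cos(yaw),0],[0,0,-1]]
    print('target',x,y,z,round(yaw,3),'shift mm',np.round(M.T@(np.array([x,y,z])-s['tcp_pos'])*1000,1),'turn deg',np.round(np.degrees(R.from_matrix(M.T@T).as_rotvec()),1))
if __name__=='__main__':
    a=[eval(v) for v in sys.argv[1:]];plan(*a)
    s=bot.sense();print('t',round(s['time'],2),'tcp',np.round(s['tcp_pos'],4),'w',round(s['gripper_width'],4),'F',np.round(s['force'],1),'q',np.round(s['qpos'],2))
E
python3 p.py .542 -.398 .11 -1.622
```

```text
target 0.542 -0.398 0.11 -1.622 shift mm [  -6.3 -359.7  145.1] turn deg [ 0.   0.1 24.3]
t 0.1 tcp [ 0.2094 -0.5351  0.2549] w 0.0884 F [-0.   0.5  0.4] q [-1.4   0.18  1.61 -0.    1.35 -0.21]
```

Emit:
send_rows(commands=[[1,-2,-41,0,0,0,3],[1,-3,-82,0,0,0,6],[1,-4,-123,0,0,0,9],[1,-5,-164,0,0,0,12],[1,-6,-205,0,0,0,15],[1,-6,-246,0,0,0,18],[1,-6,-287,0,0,0,21],[1,-6,-320,0,0,0,24.3]])

```text
time: 0.77
tcp_pos: [0.5076, -0.411, 0.2545]
ee_rot: [0.001, -0.688, 0.725, 0.001]
force: [-0.1, -0.0, 0.5]
gripper_width: 0.0879
```

```bash
python3 p.py .542 -.398 .06 -1.622
```

```text
target 0.542 -0.398 0.06 -1.622 shift mm [-14.3 -33.8 194.6] turn deg [ 0.   0.1 -0.1]
t 0.77 tcp [ 0.5076 -0.411   0.2545] w 0.0879 F [-0.1 -0.   0.5] q [-0.86  0.35  1.4   0.    1.39  0.76]
```

Emit:
send_rows(commands=[[1,-8,-18,35,0,0,0],[1,-14,-34,75,0,0,0],[1,-14,-34,115,0,0,0],[1,-14,-34,150,0,0,0],[1,-14,-34,175,0,0,0],[1,-14,-34,190,0,0,0],[1,-14,-34,195,0,0,0],[1,-14,-34,195,0,0,0]])

```text
time: 1.43
tcp_pos: [0.5417, -0.398, 0.0584]
ee_rot: [0.001, -0.688, 0.726, 0.002]
force: [0.2, -0.6, 0.8]
gripper_width: 0.088
```

```bash
python3 p.py .542 -.398 .0195 -1.622
python3 - <<'E'
from h import *
c=bot.camera('scene'); save('s1',c['image'][160:300,60:260],4)
E
```

```text
target 0.542 -0.398 0.0195 -1.622 shift mm [ 0.2 -0.4 38.9] turn deg [ 0.1  0.2 -0.1]
t 1.43 tcp [ 0.5417 -0.398   0.0584] w 0.088 F [ 0.2 -0.6  0.8] q [-0.81  0.61  1.46  0.    1.08  0.81]
```

View pics/s1.png

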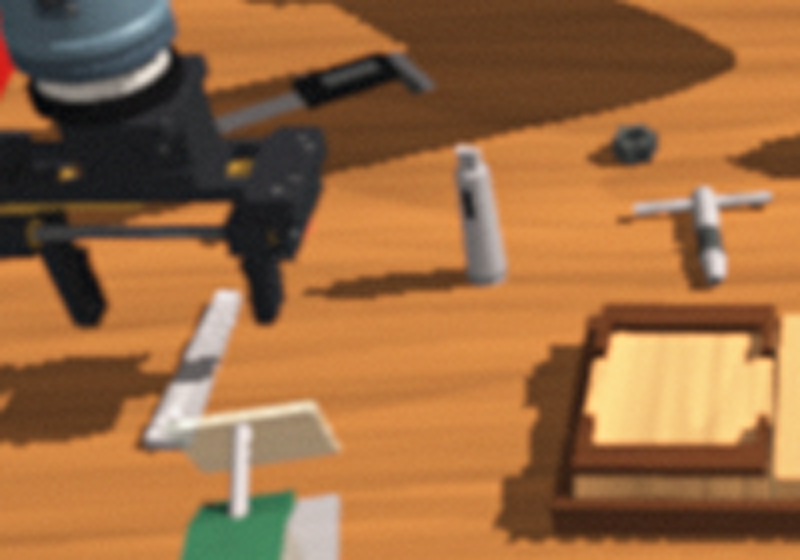

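Emit:
send_rows(commands=[[1,0,0,15,0,0,0],[1,0,0,28,0,0,0],[1,0,0,36,0,0,0],[1,0,0,39,0,0,0],[1,0,0,39,0,0,0],[0,0,0,39,0,0,0],[0,0,0,39,0,0,0],[0,0,0,39,0,0,0]], force=30)

```text
time: 2.15
tcp_pos: [0.5429, -0.3991, 0.0219]
ee_rot: [0.001, -0.688, 0.726, 0.0]
force: [0.8, 0.1, -0.2]
gripper_width: 0.0705
```

Emit:
send_rows(commands=[[0,0,0,0,0,0,0],[0,0,0,0,0,0,0],[0,0,0,0,0,0,0],[0,0,0,0,0,0,0],[0,0,0,-5,0,0,0],[0,0,0,-15,0,0,0],[0,0,0,-30,0,0,0],[0,0,0,-50,0,0,0]])

```text
time: 2.82
tcp_pos: [0.5423, -0.3987, 0.0724]
ee_rot: [0.001, -0.688, 0.726, 0.001]
force: [-0.5, -0.0, -0.8]
gripper_width: 0.0169
```

```bash
python3 p.py .6351 .1932 .15 -1.5708-.0763
```

```text
target 0.6351 0.1932 0.15 -1.647 shift mm [-596.2  -61.3  -76.2] turn deg [0.  0.1 1.3]
t 2.82 tcp [ 0.5423 -0.3987  0.0724] w 0.0169 F [-0.5 -0.  -0.8] q [-0.81  0.59  1.45  0.    1.1   0.81]
```

Run:
```python
from h import *
c=bot.camera('scene'); a=c['image'][160:300,60:260]
t=bot.camera('top')['image'][100:240,360:560]
save('s2',np.hstack([a,t]),2)
print(bot.sense()['gripper_width'])
```

```text
0.008905932914457508
```

View pics/s2.png

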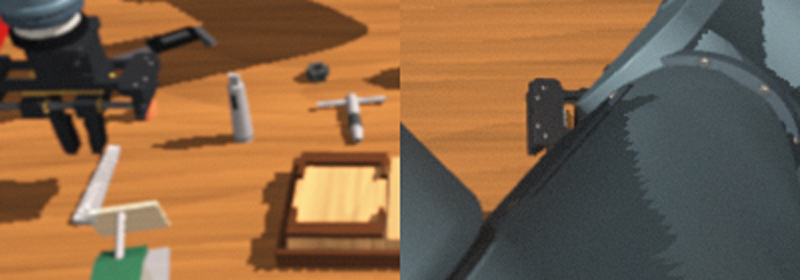

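Emit:
send_rows(commands=[[0.5,0,0,0,0,0,0],[0.5,0,0,0,0,0,0],[0.5,0,0,0,0,0,0],[0.5,0,0,0,0,0,0],[0.5,0,0,0,0,0,0],[0.5,0,0,20,0,0,0],[0.5,0,0,35,0,0,0],[0.5,0,0,45,0,0,0]])

```text
time: 3.58
tcp_pos: [0.5444, -0.4006, 0.0296]
ee_rot: [0.001, -0.688, 0.726, -0.002]
force: [-0.6, 0.3, 0.1]
gripper_width: 0.0442
```

```bash
python3 p.py .542 -.398 .019 -1.622
```

```text
target 0.542 -0.398 0.019 -1.622 shift mm [-2.5  2.5 10.6] turn deg [-0.3 -0.1 -0.1]
t 3.58 tcp [ 0.5444 -0.4006  0.0296] w 0.0442 F [-0.6  0.3  0.1] q [-0.81  0.65  1.46  0.    1.03  0.81]
```

Emit:
send_rows(commands=[[0.5,-2,2,7,0,0,0],[0.5,-2.5,2.5,10.6,0,0,0],[0,-2.5,2.5,10.6,0,0,0],[0,-2.5,2.5,10.6,0,0,0],[0,-2.5,2.5,10.6,0,0,0],[0,-2.5,2.5,10.6,0,0,0],[0,-2.5,2.5,10.6,0,0,0],[0,-2.5,2.5,10.6,0,0,0]])

```text
time: 4.25
tcp_pos: [0.5421, -0.3979, 0.019]
ee_rot: [0.001, -0.688, 0.726, -0.002]
force: [1.0, 0.1, 0.2]
gripper_width: 0.0178
```

Emit:
send_rows(commands=[[0,0,0,0,0,0,0],[0,0,0,0,0,0,0],[0,0,0,0,0,0,0],[0,0,0,0,0,0,0],[0,0,0,-5,0,0,0],[0,0,0,-15,0,0,0],[0,0,0,-35,0,0,0],[0,0,0,-60,0,0,0]])

```text
time: 4.92
tcp_pos: [0.5408, -0.3968, 0.0784]
ee_rot: [0.001, -0.688, 0.726, -0.001]
force: [0.4, -0.8, -1.3]
gripper_width: 0.018
```

```bash
python3 p.py .6351 .1932 .15 -1.5708-.0763
```

```text
target 0.6351 0.1932 0.15 -1.647 shift mm [-594.2  -63.2  -71.4] turn deg [-0.1  0.   1.3]
t 4.92 tcp [ 0.5408 -0.3968  0.0784] w 0.018 F [ 0.4 -0.8 -1.3] q [-0.81  0.58  1.46  0.    1.1   0.81]
```

Emit:
send_rows(commands=[[0,-20,-2,-30,0,0,0],[0,-55,-6,-50,0,0,0],[0,-93,-10,-65,0,0,0],[0,-132,-14,-71,0,0,0],[0,-171,-18,-71,0,0,0],[0,-210,-22,-71,0,0,0],[0,-249,-26,-71,0,0,0],[0,-288,-31,-71,0,0,0]])

```text
time: 5.58
tcp_pos: [0.5869, -0.1091, 0.1508]
ee_rot: [0.001, -0.688, 0.726, -0.001]
force: [-0.2, -1.3, -1.9]
gripper_width: 0.0179
```

Emit:
send_rows(commands=[[0,-40,-4,0,0,0,0],[0,-80,-8,0,0,0,0],[0,-120,-13,0,0,0,0],[0,-160,-17,0,0,0,1],[0,-200,-21,0,0,0,1],[0,-240,-25,0,0,0,1],[0,-270,-29,0,0,0,1],[0,-285,-31,0,0,0,1]])

```text
time: 6.25
tcp_pos: [0.6331, 0.1779, 0.1521]
ee_rot: [0.002, -0.683, 0.731, -0.001]
force: [-0.7, -0.4, -1.8]
gripper_width: 0.0179
```

```bash
python3 p.py .6351 .1932 .07 -1.5708-.0763
```

```text
target 0.6351 0.1932 0.07 -1.647 shift mm [-15.3  -0.6  82.1] turn deg [-0.3  0.1  0.5]
t 6.25 tcp [0.6331 0.1779 0.1521] w 0.0179 F [-0.7 -0.4 -1.8] q [0.09 0.46 1.47 0.   1.21 1.73]
```

Emit:
send_rows(commands=[[0,-15.3,-0.6,10,0,0,0.5],[0,-15.3,-0.6,30,0,0,0.5],[0,-15.3,-0.6,50,0,0,0.5],[0,-15.3,-0.6,65,0,0,0.5],[0,-15.3,-0.6,76,0,0,0.5],[0,-15.3,-0.6,81,0,0,0.5],[0,-15.3,-0.6,82,0,0,0.5],[0,-15.3,-0.6,82,0,0,0.5]])

```text
time: 6.92
tcp_pos: [0.6354, 0.1928, 0.0704]
ee_rot: [0.002, -0.679, 0.734, -0.001]
force: [-0.6, 0.4, -1.1]
gripper_width: 0.018
```

```bash
python3 p.py .6351 .1932 .051 -1.5708-.0763;python3 - <<'E'
from h import *
c=bot.camera('scene'); a=c['image'][200:310,190:420]
t=bot.camera('top')['image'][90:200,140:370]
save('s3',np.vstack([a,t]),2.7)
E
```

```text
target 0.6351 0.1932 0.051 -1.647 shift mm [-0.4  0.4 19.4] turn deg [-0.3  0.1 -0. ]
t 6.92 tcp [0.6354 0.1928 0.0704] w 0.018 F [-0.6  0.4 -1.1] q [0.12 0.57 1.49 0.   1.08 1.76]
```

View pics/s3.png

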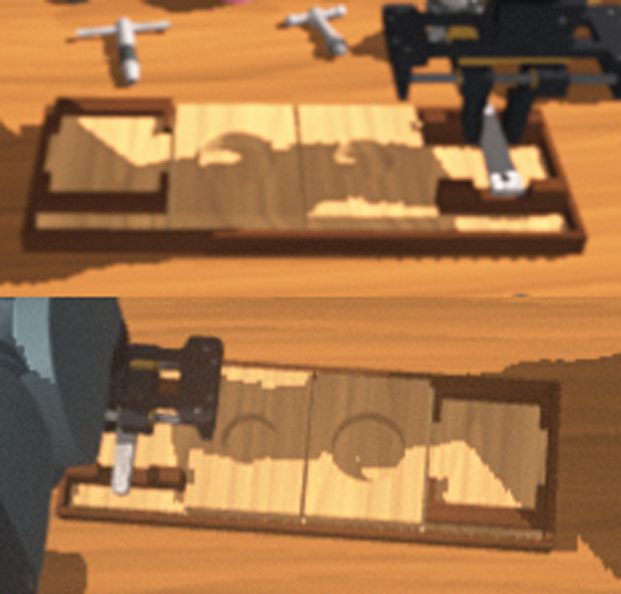

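Emit:
send_rows(commands=[[0,0,0,6,0,0,0],[0,0,0,12,0,0,0],[0,0,0,16,0,0,0],[0,0,0,18.5,0,0,0],[0,0,0,19.5,0,0,0],[0,0,0,20,0,0,0],[0,0,0,20,0,0,0],[0,0,0,20,0,0,0]])

```text
time: 7.68
tcp_pos: [0.6363, 0.1931, 0.0514]
ee_rot: [0.003, -0.68, 0.734, -0.002]
force: [0.4, 0.4, -1.6]
gripper_width: 0.0179
```

Emit:
send_rows(commands=[[0.5,0,0,0,0,0,0],[0.5,0,0,0,0,0,0],[0.5,0,0,0,0,0,0],[0.5,0,0,0,0,0,0],[0.5,0,0,0,0,0,0],[0.5,0,0,-10,0,0,0],[0.5,0,0,-30,0,0,0],[0.7,0,0,-60,0,0,0]])

```text
time: 8.35
tcp_pos: [0.6338, 0.1927, 0.1096]
ee_rot: [0.001, -0.68, 0.734, -0.0]
force: [0.9, -0.9, -0.0]
gripper_width: 0.0494
```

```bash
python3 p.py .4262-.0076 .0945-.0024 .11 .3026-1.5708
```

```text
target 0.4186 0.0921 0.11 -1.268 shift mm [116.8 206.8  -0.7] turn deg [ -0.1   0.  -21.7]
t 8.35 tcp [0.6338 0.1927 0.1096] w 0.0494 F [ 0.9 -0.9 -0. ] q [0.12 0.52 1.47 0.   1.15 1.76]
```

Emit:
send_rows(commands=[[0.6,15,26,-15,0,0,-3],[0.6,32,55,-30,0,0,-6],[0.6,49,85,-30,0,0,-9],[0.6,66,115,-30,0,0,-12],[0.6,83,145,-30,0,0,-15],[0.6,100,175,-20,0,0,-18],[0.6,112,198,-10,0,0,-21],[0.6,116.8,206.8,0,0,0,-21.7]])

```text
time: 9.02
tcp_pos: [0.4155, 0.0915, 0.1093]
ee_rot: [-0.0, 0.806, -0.592, 0.0]
force: [-0.0, 0.1, -0.5]
gripper_width: 0.0528
```

```bash
python3 p.py .4186 .0921 .06 .3026-1.5708
python3 - <<'E'
from h import *
c=bot.camera('scene'); a=c['image'][170:310,190:420]
t=bot.camera('top')['image'][90:260,140:370]
save('s4',np.vstack([a,t]),1.9)
E
```

```text
target 0.4186 0.0921 0.06 -1.268 shift mm [ 0.3 -3.1 49.3] turn deg [-0.   0.   0.1]
t 9.02 tcp [0.4155 0.0915 0.1093] w 0.0528 F [-0.   0.1 -0.5] q [-0.06  0.05  2.09  0.    1.01  1.2 ]
```

View pics/s4.png

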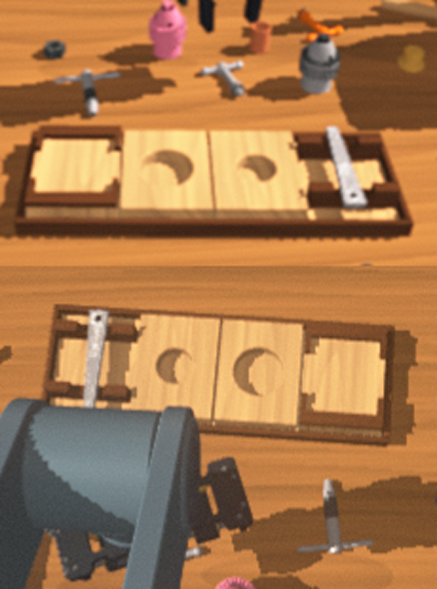

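Run:
```python
from est import *
for p,z in (((263.4,266),.05),((201.5,266),.03),((175,223),.05)):
    w=px2w(c,[p],z)[0]; d=w[:2]-[.4186,.0921]; a=.3026
    print(w, 'keyframe', np.round([d[0]*np.cos(a)+d[1]*np.sin(a),-d[0]*np.sin(a)+d[1]*np.cos(a)],3))
```

```text
chuck [0.43580823 0.21298285 0.05      ] sleeve [[ 0.45635929 -0.23522123  0.006     ]
 [ 0.46433812 -0.2356465   0.096     ]] balls [[0.38945879 0.11369665 0.008     ]
 [0.40185777 0.05631172 0.008     ]] len 0.058709161137710644 key stem 0.07042640775665995 drift [[ 0.60676661 -0.4009242   0.008     ]
 [ 0.47749008 -0.39431228  0.008     ]] 0.12944550634371435
[0.34075504 0.01649957 0.05      ] keyframe [-0.097 -0.049]
[0.34201833 0.15497926 0.03      ] keyframe [-0.054  0.083]
[0.43580823 0.21298285 0.05      ] keyframe [0.052 0.11 ]
```

Emit:
send_rows(commands=[[0.6,0.3,-3,10,0,0,0],[0.6,0.3,-3,30,0,0,0],[0.6,0.3,-3,50,0,0,0],[0.6,0.3,-3,68,0,0,0],[0.6,0.3,-3,80,0,0,0],[0.6,0.3,-3,86,0,0,0],[0.6,0.3,-3,89,0,0,0],[0.6,0.3,-3,90,0,0,0]])

```text
time: 9.78
tcp_pos: [0.42, 0.0925, 0.0186]
ee_rot: [0.0, 0.805, -0.593, -0.001]
force: [0.1, 0.7, 0.8]
gripper_width: 0.0525
```

Emit:
send_rows(commands=[[0,0,0,0,0,0,0],[0,0,0,0,0,0,0],[0,0,0,0,0,0,0],[0,0,0,0,0,0,0],[0,0,0,0,0,0,0],[0,0,0,0,0,0,0],[0,0,0,0,0,0,0],[0,0,0,0,0,0,0]])

```text
time: 10.45
tcp_pos: [0.4201, 0.0926, 0.0188]
ee_rot: [0.0, 0.805, -0.593, -0.0]
force: [0.2, 0.1, 2.7]
gripper_width: 0.0101
```

```bash
python3 p.py .4186 .0921 .019 .3026-1.5708
```

```text
target 0.4186 0.0921 0.019 -1.268 shift mm [-0.   1.5 -0.2] turn deg [ 0.   0.  -0.1]
t 10.45 tcp [0.4201 0.0926 0.0188] w 0.0101 F [0.2 0.1 2.7] q [-0.06  0.25  2.1   0.    0.79  1.21]
```

Emit:
send_rows(commands=[[0,0,0,-4,0,0,0],[0,0,0,-12,0,0,0],[0,0,0,-25,0,0,0],[0,0,0,-45,0,0,0],[0,0,0,-65,0,0,0],[0,0,0,-80,0,0,0],[0,0,0,-88,0,0,0],[0,0,0,-90,0,0,0]])

```text
time: 11.12
tcp_pos: [0.4212, 0.0925, 0.1106]
ee_rot: [-0.001, 0.805, -0.593, 0.001]
force: [-0.2, 0.2, -1.5]
gripper_width: 0.01
```

```bash
python3 p.py .6054 -.1173 .11 -.0763-1.5708
```

```text
target 0.6054 -0.1173 0.11 -1.647 shift mm [ 255.  -113.6    1. ] turn deg [-0.2 -0.  21.6]
t 11.12 tcp [0.4212 0.0925 0.1106] w 0.01 F [-0.2  0.2 -1.5] q [-0.06  0.05  2.08  0.    1.01  1.21]
```

Emit:
send_rows(commands=[[0,25,-11,0,0,0,2],[0,60,-27,0,0,0,5],[0,97,-43,0,0,0,8],[0,134,-60,0,0,0,11],[0,171,-76,0,0,0,14],[0,208,-93,0,0,0,17],[0,238,-106,0,0,0,20],[0,255,-113.6,0,0,0,21.6]])

```text
time: 11.78
tcp_pos: [0.607, -0.1206, 0.11]
ee_rot: [0.001, -0.678, 0.735, -0.001]
force: [0.1, -0.1, -0.4]
gripper_width: 0.0095
```

```bash
python3 p.py .6054 -.1173 .07 -.0763-1.5708
python3 - <<'E'
from h import *
c=bot.camera('scene'); a=c['image'][190:310,180:410]
t=bot.camera('top')['image'][90:200,140:370]
save('s5',np.vstack([a,t]),2.5)
E
```

```text
target 0.6054 -0.1173 0.07 -1.647 shift mm [-3.2  1.9 40. ] turn deg [-0.2 -0.  -0.2]
t 11.78 tcp [ 0.607  -0.1206  0.11  ] w 0.0095 F [ 0.1 -0.1 -0.4] q [-0.39  0.43  1.6   0.    1.1   1.26]
```

View pics/s5.png

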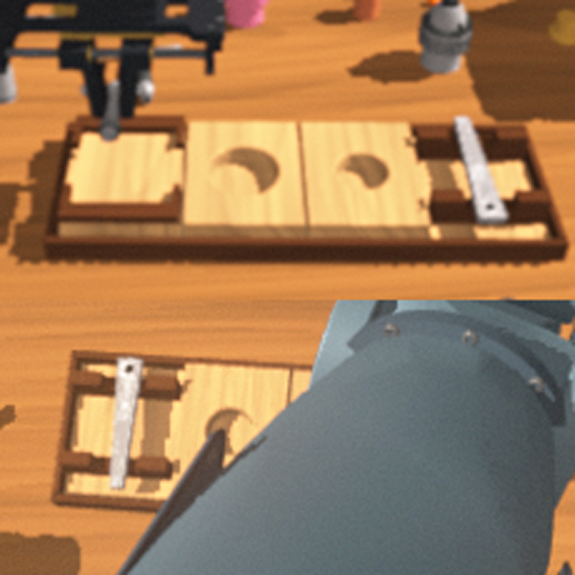

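Emit:
send_rows(commands=[[0,-3.2,1.9,5,0,0,0],[0,-3.2,1.9,20,0,0,0],[0,-3.2,1.9,36,0,0,0],[0,-3.2,1.9,46,0,0,0],[0,-3.2,1.9,53,0,0,0],[0,-3.2,1.9,57,0,0,0],[0,-3.2,1.9,59,0,0,0],[0,-3.2,1.9,59.5,0,0,0]])

```text
time: 12.55
tcp_pos: [0.6048, -0.1161, 0.0508]
ee_rot: [0.001, -0.679, 0.734, -0.0]
force: [-0.5, 0.5, 1.8]
gripper_width: 0.0098
```

```bash
python3 p.py .6054 -.1173 .0508 -.0763-1.5708
```

```text
target 0.6054 -0.1173 0.0508 -1.647 shift mm [ 1.1 -0.7  0. ] turn deg [-0.1  0.  -0.1]
t 12.55 tcp [ 0.6048 -0.1161  0.0508] w 0.0098 F [-0.5  0.5  1.8] q [-0.38  0.52  1.62  0.    1.    1.27]
```

Contact (+1.8 N). Release and lift.

Emit:
send_rows(commands=[[0.4,0,0,0,0,0,0],[0.4,0,0,0,0,0,0],[0.4,0,0,0,0,0,0],[0.4,0,0,0,0,0,0],[0.4,0,0,0,0,0,0],[0.4,0,0,-12,0,0,0],[0.4,0,0,-35,0,0,0],[1,0,0,-70,0,0,0]])

```text
time: 13.22
tcp_pos: [0.6024, -0.1155, 0.119]
ee_rot: [-0.001, -0.679, 0.734, 0.002]
force: [0.6, 0.4, -0.8]
gripper_width: 0.0401
```

```bash
python3 p.py .436 .2145 .15 -1.4; python3 ov.py fix 2>/dev/null
python3 - <<'E'
from h import *
c=bot.camera('scene'); a=c['image'][170:310,180:410]
save('s6',a,3)
E
```

```text
target 0.436 0.2145 0.15 -1.4 shift mm [-315.9  192.   -29.4] turn deg [  0.2   0.2 -14.3]
t 13.22 tcp [ 0.6024 -0.1155  0.119 ] w 0.0401 F [ 0.6  0.4 -0.8] q [-0.38  0.42  1.6   0.    1.13  1.27]
chuck [0.43580823 0.21298285 0.05      ] sleeve [[ 0.45635929 -0.23522123  0.006     ]
 [ 0.46433812 -0.2356465   0.096     ]] balls [[0.38945879 0.11369665 0.008     ]
 [0.40185777 0.05631172 0.008     ]] len 0.058709161137710644 key stem 0.07042640775665995 drift [[ 0.60676661 -0.4009242   0.008     ]
 [ 0.47749008 -0.39431228  0.008     ]] 0.12944550634371435
```

View pics/s6.png

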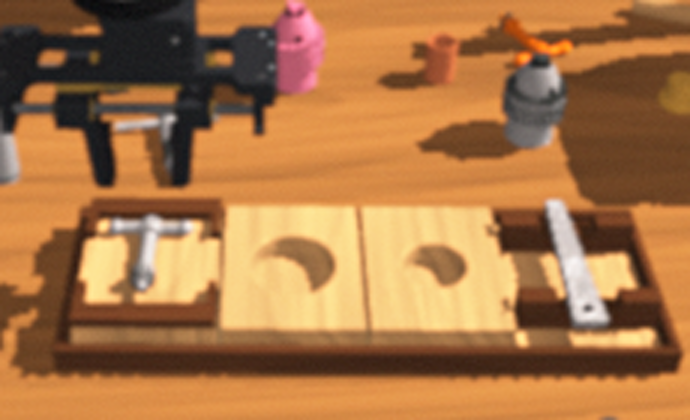

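```bash
python3 - <<'E' 2>/dev/null | tail -4
from est import *
for P in ((.436,.213,.04),(.436,.213,0.0),(.436,.216,.04),(.42,.213,.04)):
    print(P,(w2px(s,[P])[0]+.5-[180,170])*3-.5, (w2px(c,[P])[0]+.5)*1.42-.5)
E
```

```text
(0.436, 0.213, 0.04) [529.33971796  96.53827656] [250.42805764 317.70863481]
(0.436, 0.213, 0.0) [523.24310228 133.40895338] [256.94663513 321.33888568]
(0.436, 0.216, 0.04) [532.73340806  96.4034115 ] [248.545497   317.71822131]
(0.42, 0.213, 0.04) [524.77157579  86.03754091] [249.97356803 327.76039982]
```

Emit:
send_rows(commands=[[1,-25,15,-15,0,0,0],[1,-58,35,-29,0,0,0],[1,-92,56,-29,0,0,0],[1,-127,77,-29,0,0,0],[1,-162,98,-29,0,0,0],[1,-197,120,-29,0,0,0],[1,-232,141,-29,0,0,0],[1,-267,162,-29,0,0,0]])

```text
time: 13.93
tcp_pos: [0.466, 0.1632, 0.1571]
ee_rot: [0.003, -0.679, 0.734, -0.004]
force: [0.0, 0.2, 0.6]
gripper_width: 0.0882
```

```bash
python3 p.py .436 .2155 .11 -1.647
```

```text
target 0.436 0.2155 0.11 -1.647 shift mm [-49.9  34.5  46.6] turn deg [-0.6 -0.1 -0.1]
t 13.93 tcp [0.466  0.1632 0.1571] w 0.0882 F [0.  0.2 0.6] q [ 0.1   0.11  1.9  -0.    1.12  1.75]
```

Emit:
send_rows(commands=[[1,-20,14,0,0,0,0],[1,-40,28,0,0,0,0],[1,-49.9,34.5,5,0,0,0],[1,-49.9,34.5,18,0,0,0],[1,-49.9,34.5,32,0,0,0],[1,-49.9,34.5,42,0,0,0],[1,-49.9,34.5,46,0,0,0],[1,-49.9,34.5,46.6,0,0,0]])

```text
time: 14.6
tcp_pos: [0.4357, 0.215, 0.1092]
ee_rot: [0.002, -0.678, 0.735, -0.004]
force: [-0.2, 0.1, -0.1]
gripper_width: 0.0881
```

```bash
python3 p.py .436 .2155 .043 -1.647
python3 - <<'E'
from h import *
c=bot.camera('scene'); a=c['image'][130:260,280:480]
save('s7',a,3.5)
E
```

```text
target 0.436 0.2155 0.043 -1.647 shift mm [-0.7  0.4 66.1] turn deg [-0.5 -0.1 -0.2]
t 14.6 tcp [0.4357 0.215  0.1092] w 0.0881 F [-0.2  0.1 -0.1] q [ 0.22  0.17  1.95 -0.01  1.01  1.87]
```

View pics/s7.png

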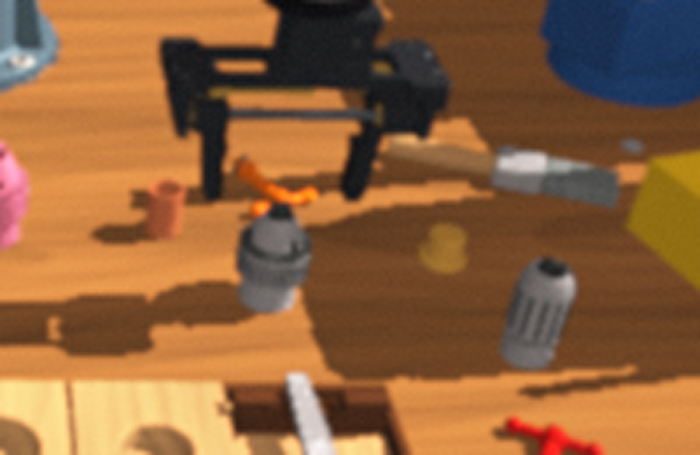

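Emit:
send_rows(commands=[[1,-0.7,0.4,8,0,0,0],[1,-0.7,0.4,22,0,0,0],[1,-0.7,0.4,38,0,0,0],[1,-0.7,0.4,52,0,0,0],[1,-0.7,0.4,61,0,0,0],[1,-0.7,0.4,65,0,0,0],[1,-0.7,0.4,66,0,0,0],[1,-0.7,0.4,66,0,0,0]])

```text
time: 15.32
tcp_pos: [0.4367, 0.2156, 0.0439]
ee_rot: [0.003, -0.678, 0.735, -0.004]
force: [0.7, 0.2, 0.5]
gripper_width: 0.0883
```

Emit:
send_rows(commands=[[0,0,0,0,0,0,0],[0,0,0,0,0,0,0],[0,0,0,0,0,0,0],[0,0,0,0,0,0,0],[0,0,0,0,0,0,0],[0,0,0,0,0,0,0],[0,0,0,0,0,0,0],[0,0,0,0,0,0,0]], force=45)

```text
time: 15.98
tcp_pos: [0.4369, 0.2159, 0.0441]
ee_rot: [0.003, -0.678, 0.735, -0.004]
force: [-0.4, 2.1, 2.6]
gripper_width: 0.0512
```

```bash
python3 p.py .6193 -.0141 .13 -1.647
```

```text
target 0.6193 -0.0141 0.13 -1.647 shift mm [ 214.9 -201.   -83.5] turn deg [-0.6 -0.1 -0.2]
t 15.98 tcp [0.4369 0.2159 0.0441] w 0.0512 F [-0.4  2.1  2.6] q [ 0.22  0.3   1.96 -0.01  0.87  1.87]
```

Emit:
send_rows(commands=[[0,0,0,-4,0,0,0],[0,0,0,-12,0,0,0],[0,0,0,-25,0,0,0],[0,0,0,-42,0,0,0],[0,0,0,-60,0,0,0],[0,0,0,-75,0,0,0],[0,0,0,-82,0,0,0],[0,0,0,-84,0,0,0]])

```text
time: 16.65
tcp_pos: [0.4365, 0.2161, 0.1294]
ee_rot: [0.004, -0.678, 0.735, -0.005]
force: [-0.4, 0.8, -6.1]
gripper_width: 0.0511
```

```bash
python3 p.py .6193 -.0141 .13 -1.647
```

```text
target 0.6193 -0.0141 0.13 -1.647 shift mm [ 215.  -200.5    2.1] turn deg [-0.7 -0.  -0.2]
t 16.65 tcp [0.4365 0.2161 0.1294] w 0.0511 F [-0.4  0.8 -6.1] q [ 0.22  0.14  1.94 -0.01  1.05  1.87]
```

Emit:
send_rows(commands=[[0,14,-13,0,0,0,0],[0,38,-35,0,0,0,0],[0,66,-62,0,0,0,0],[0,95,-89,0,0,0,0],[0,124,-116,0,0,0,0],[0,153,-143,0,0,0,0],[0,180,-168,0,0,0,0],[0,203,-190,0,0,0,0]])

```text
time: 17.32
tcp_pos: [0.61, -0.0037, 0.1303]
ee_rot: [0.003, -0.678, 0.735, -0.004]
force: [1.1, 0.3, -5.7]
gripper_width: 0.0511
```

```bash
python3 p.py .6193 -.0141 .08 -1.647
```

```text
target 0.6193 -0.0141 0.08 -1.647 shift mm [ 9.5 -9.6 50.4] turn deg [-0.6 -0.1 -0.3]
t 17.32 tcp [ 0.61   -0.0037  0.1303] w 0.0511 F [ 1.1  0.3 -5.7] q [-0.2   0.39  1.62  0.    1.12  1.45]
```

Lower to just above the deck (bottom at ~.036).

Emit:
send_rows(commands=[[0,5,-5,0,0,0,0],[0,9.5,-9.6,4,0,0,0],[0,9.5,-9.6,14,0,0,0],[0,9.5,-9.6,28,0,0,0],[0,9.5,-9.6,40,0,0,0],[0,9.5,-9.6,47,0,0,0],[0,9.5,-9.6,50,0,0,0],[0,9.5,-9.6,50,0,0,0]])

```text
time: 17.98
tcp_pos: [0.618, -0.013, 0.0788]
ee_rot: [0.002, -0.678, 0.735, -0.003]
force: [-0.3, 1.1, -6.2]
gripper_width: 0.0509
```

```bash
python3 p.py .6193 -.0141 .058 -1.647
python3 - <<'E'
from h import *
c=bot.camera('scene'); a=c['image'][170:310,180:410]
save('s8',a,3.4)
E
```

```text
target 0.6193 -0.0141 0.058 -1.647 shift mm [ 0.9 -1.2 20.8] turn deg [-0.4 -0.  -0.2]
t 17.98 tcp [ 0.618  -0.013   0.0788] w 0.0509 F [-0.3  1.1 -6.2] q [-0.21  0.48  1.62  0.    1.04  1.44]
```

View pics/s8.png

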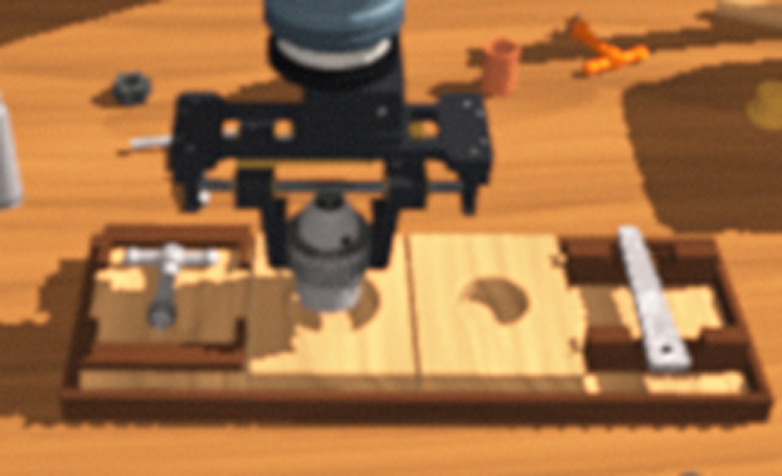

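Emit:
send_rows(commands=[[0,0.5,-1,3,0,0,0],[0,0.9,-1.2,7,0,0,0],[0,0.9,-1.2,11,0,0,0],[0,0.9,-1.2,14,0,0,0],[0,0.9,-1.2,16.5,0,0,0],[0,0.9,-1.2,18.5,0,0,0],[0,0.9,-1.2,20,0,0,0],[0,0.9,-1.2,20.8,0,0,0]])

```text
time: 18.7
tcp_pos: [0.62, -0.0144, 0.0588]
ee_rot: [0.003, -0.678, 0.735, -0.004]
force: [0.2, -0.6, -6.9]
gripper_width: 0.0509
```

```bash
python3 p.py .6193 -.0141 .058 -1.647
```

```text
target 0.6193 -0.0141 0.058 -1.647 shift mm [-0.2  0.8  0.8] turn deg [-0.5 -0.  -0.2]
t 18.7 tcp [ 0.62   -0.0144  0.0588] w 0.0509 F [ 0.2 -0.6 -6.9] q [-0.21  0.51  1.62  0.    1.01  1.44]
```

Emit:
send_rows(commands=[[0,0,0,1,0,0,0],[0,0,0,1.6,0,0,0],[0,0,0,1.6,0,0,0],[0,0,0,1.6,0,0,0],[0.8,0,0,1.6,0,0,0],[0.8,0,0,1.6,0,0,0],[0.8,0,0,1.6,0,0,0],[0.8,0,0,1.6,0,0,0]])

```text
time: 19.37
tcp_pos: [0.6205, -0.0146, 0.0574]
ee_rot: [0.003, -0.678, 0.735, -0.004]
force: [-0.3, 0.9, 0.2]
gripper_width: 0.0703
```

Emit:
send_rows(commands=[[0.8,0,0,0,0,0,0],[0.8,0,0,-6,0,0,0],[0.8,0,0,-18,0,0,0],[0.8,0,0,-36,0,0,0],[0.8,0,0,-60,0,0,0],[0.8,0,0,-85,0,0,0],[0.8,0,0,-105,0,0,0],[0.8,0,0,-115,0,0,0]])

```text
time: 20.03
tcp_pos: [0.6211, -0.0147, 0.177]
ee_rot: [0.005, -0.678, 0.735, -0.006]
force: [0.9, -0.3, 0.3]
gripper_width: 0.0706
```

```bash
python3 p.py .4603 -.2354 .14 -1.647
python3 - <<'E'
from h import *
c=bot.camera('scene'); a=c['image'][170:310,120:350]
save('s9',a,3.4)
P=[(.4603,-.2354,.08),(.4603,-.2354,0)]
print((w2px(c,P)+.5-[120,170])*3.4-.5)
E
```

```text
target 0.4603 -0.2354 0.14 -1.647 shift mm [232.8 143.3  35. ] turn deg [-0.9 -0.1 -0.2]
t 20.03 tcp [ 0.6211 -0.0147  0.177 ] w 0.0706 F [ 0.9 -0.3  0.3] q [-0.21  0.35  1.57  0.    1.21  1.44]
[[199.71131908 107.83087146]
 [213.54724979 195.72144364]]
```

View pics/s9.png

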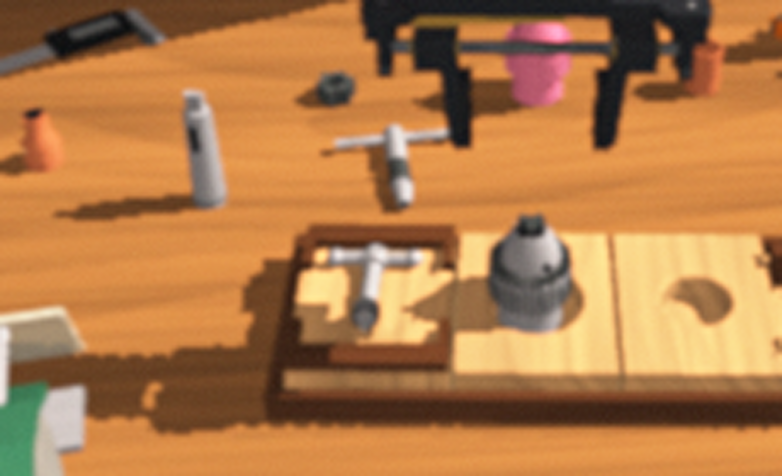

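Emit:
send_rows(commands=[[0.8,20,12,0,-0.2,0,0],[0.8,54,33,0,-0.4,0,0],[0.8,88,54,5,-0.6,0,0],[0.8,122,75,10,-0.9,0,0],[0.8,156,96,15,-0.9,0,0],[0.8,190,117,20,-0.9,0,0],[0.8,220,135,25,-0.9,0,0],[0.8,235,143,25,-0.9,0,0]])

```text
time: 20.75
tcp_pos: [0.4577, -0.2396, 0.149]
ee_rot: [-0.001, -0.677, 0.736, 0.0]
force: [-0.2, 0.1, -0.1]
gripper_width: 0.0704
```

```bash
python3 p.py .4603 -.237 .12 -1.647
```

```text
target 0.4603 -0.237 0.12 -1.647 shift mm [-2.9 -2.4 29. ] turn deg [ 0.1 -0.1 -0.3]
t 20.75 tcp [ 0.4577 -0.2396  0.149 ] w 0.0704 F [-0.2  0.1 -0.1] q [-0.71  0.18  1.84 -0.    1.12  0.94]
```

Emit:
send_rows(commands=[[0.8,-2.9,-2.4,5,0,0,0],[0.8,-2.9,-2.4,18,0,0,0],[0.8,-2.9,-2.4,36,0,0,0],[0.8,-2.9,-2.4,56,0,0,0],[0.8,-2.9,-2.4,74,0,0,0],[0.8,-2.9,-2.4,86,0,0,0],[0.8,-2.9,-2.4,91,0,0,0],[0.8,-2.9,-2.4,92.5,0,0,0]])

```text
time: 21.42
tcp_pos: [0.4598, -0.2359, 0.0552]
ee_rot: [-0.001, -0.678, 0.735, 0.001]
force: [-1.0, 0.1, -0.2]
gripper_width: 0.0706
```

Emit:
send_rows(commands=[[0,0,0,0,0,0,0],[0,0,0,0,0,0,0],[0,0,0,0,0,0,0],[0,0,0,0,0,0,0],[0,0,0,0,0,0,0],[0,0,0,0,0,0,0],[0,0,0,0,0,0,0],[0,0,0,0,0,0,0]], force=40)

```text
time: 22.08
tcp_pos: [0.4599, -0.2362, 0.0555]
ee_rot: [-0.001, -0.678, 0.735, 0.001]
force: [-0.1, -0.7, 0.2]
gripper_width: 0.0206
```

Emit:
send_rows(commands=[[0,0,0,0,0,0,0],[0,0,0,0,0,0,0],[0,0,0,-4,0,0,0],[0,0,0,-14,0,0,0],[0,0,0,-32,0,0,0],[0,0,0,-55,0,0,0],[0,0,0,-75,0,0,0],[0,0,0,-85,0,0,0]])

```text
time: 22.75
tcp_pos: [0.4612, -0.237, 0.1436]
ee_rot: [-0.001, -0.678, 0.735, -0.001]
force: [0.4, 0.9, -2.0]
gripper_width: 0.0205
```

```bash
python3 p.py .6272 .0895 .19 -1.647
python3 - <<'E'
from h import *
c=bot.camera('scene'); a=c['image'][130:300,70:350]
save('s10',a,2.8)
P=[(.6193,-.0141,.098),(.6193,-.0141,0.064),(.6114,-.1178,.04)]
print((w2px(c,P)+.5-[70,130])*2.8-.5)
E
```

```text
target 0.6272 0.0895 0.19 -1.647 shift mm [-338.8 -138.9  -47. ] turn deg [-0.  -0.1 -0.3]
t 22.75 tcp [ 0.4612 -0.237   0.1436] w 0.0205 F [ 0.4  0.9 -2. ] q [-0.7   0.19  1.84 -0.    1.11  0.95]
[[577.15206392 291.20291137]
 [576.44813367 325.19673105]
 [442.9493354  347.77177235]]
```

View pics/s10.png

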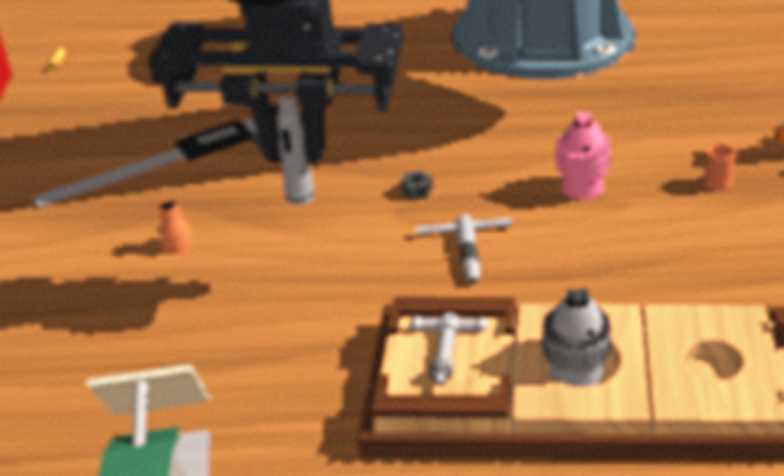

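Emit:
send_rows(commands=[[0,-10,-4,-15,0,0,0],[0,-30,-12,-35,0,0,0],[0,-60,-25,-47,0,0,0],[0,-93,-38,-50,0,0,0],[0,-126,-52,-50,0,0,0],[0,-159,-65,-50,0,0,0],[0,-192,-79,-50,0,0,0],[0,-225,-92,-50,0,0,0]])

```text
time: 23.47
tcp_pos: [0.5718, -0.0187, 0.1932]
ee_rot: [-0.001, -0.678, 0.735, -0.001]
force: [0.4, 0.2, -2.7]
gripper_width: 0.0207
```

Emit:
send_rows(commands=[[0,-30,-12,0,0,0,0],[0,-56,-23,0,0,0,0],[0,-78,-32,0,0,0,0],[0,-94,-39,0,0,0,0],[0,-104,-43,0,0,0,0],[0,-109,-45,0,0,0,0],[0,-110,-46,0,0,0,0],[0,-110,-46,0,0,0,0]])

```text
time: 24.13
tcp_pos: [0.6263, 0.0867, 0.1925]
ee_rot: [-0.001, -0.678, 0.735, -0.001]
force: [-0.0, -0.3, -2.2]
gripper_width: 0.0201
```

```bash
python3 p.py .6272 .0895 .095 -1.647
```

```text
target 0.6272 0.0895 0.095 -1.647 shift mm [-3.2 -0.6 97.5] turn deg [-0.  -0.2 -0.3]
t 24.13 tcp [0.6263 0.0867 0.1925] w 0.0201 F [-0.  -0.3 -2.2] q [-0.05  0.36  1.51 -0.    1.27  1.61]
```

Emit:
send_rows(commands=[[0,-3.2,-0.6,6,0,0,0],[0,-3.2,-0.6,20,0,0,0],[0,-3.2,-0.6,40,0,0,0],[0,-3.2,-0.6,62,0,0,0],[0,-3.2,-0.6,80,0,0,0],[0,-3.2,-0.6,92,0,0,0],[0,-3.2,-0.6,97,0,0,0],[0,-3.2,-0.6,97.5,0,0,0]])

```text
time: 24.8
tcp_pos: [0.6263, 0.0889, 0.0936]
ee_rot: [-0.002, -0.677, 0.736, -0.0]
force: [-0.4, -0.2, -2.1]
gripper_width: 0.0205
```

```bash
python3 p.py .6272 .0895 .0695 -1.647
python3 - <<'E'
from h import *
c=bot.camera('scene'); a=c['image'][170:310,180:410]
save('s11',a,3.4)
E
```

```text
target 0.6272 0.0895 0.0695 -1.647 shift mm [-0.7 -0.9 24.1] turn deg [ 0.1 -0.2 -0.4]
t 24.8 tcp [0.6263 0.0889 0.0936] w 0.0205 F [-0.4 -0.2 -2.1] q [-0.04  0.49  1.56 -0.    1.09  1.61]
```

View pics/s11.png

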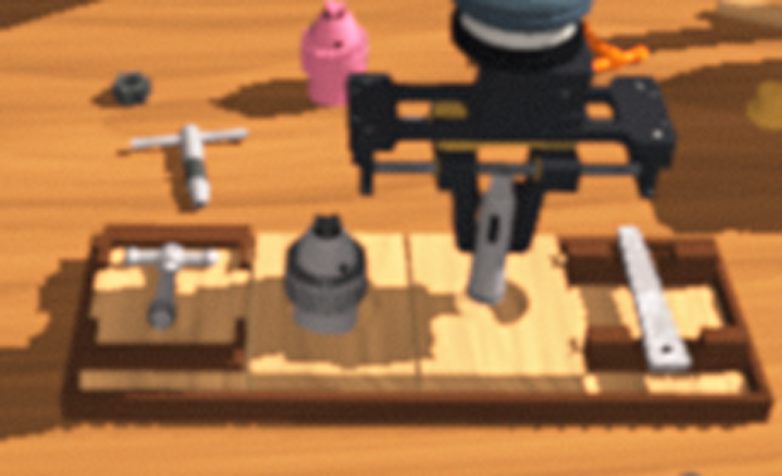

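Run:
```python
from h import *
s=bot.sense();p=s['tcp_pos'];c=bot.camera('scene')
P=[(p[0],p[1],p[2]+.04),(p[0],p[1],p[2]-.0555),(.6272,.0895,.032),(.6272,.113,.032),(.6272,.066,.032)]
print((w2px(c,P)+.5-[180,170])*3.4-.5)
save('s12',c['image'][215:265,300:350],12)
print((w2px(c,P)+.5-[300,215])*12-.5)
```

```text
[[499.17905999 171.48836406]
 [485.67326359 288.31462757]
 [485.40793941 296.6184202 ]
 [521.08879335 294.83779205]
 [449.58281893 298.40343583]]
[[323.07315289  66.51775552]
 [275.40563622 478.84574436]
 [274.46919791 508.15324777]
 [400.40162358 501.86867781]
 [148.02759621 514.45330292]]
```

View pics/s12.png

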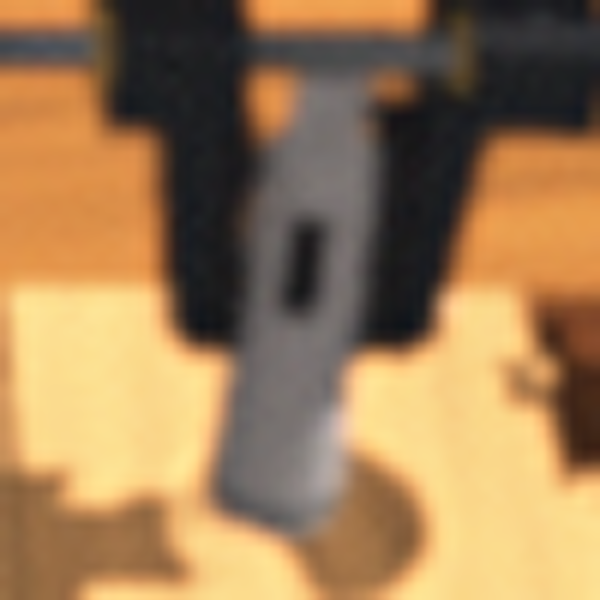

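Emit:
send_rows(commands=[[0,-2,-0.9,3,0,0,0],[0,-3,-0.9,7,0,0,0],[0,-3,-0.9,12,0,0,0],[0,-3,-0.9,16,0,0,0],[0,-3,-0.9,19,0,0,0],[0,-3,-0.9,21.5,0,0,0],[0,-3,-0.9,23,0,0,0],[0,-3,-0.9,24,0,0,0]])

```text
time: 25.57
tcp_pos: [0.6288, 0.092, 0.0713]
ee_rot: [-0.001, -0.677, 0.736, -0.002]
force: [-0.6, -0.4, -2.2]
gripper_width: 0.0207
```

```bash
python3 p.py .6272 .092 .0695 -1.647
```

```text
target 0.6272 0.092 0.0695 -1.647 shift mm [0.1 1.6 1.8] turn deg [-0.1 -0.2 -0.3]
t 25.57 tcp [0.6288 0.092  0.0713] w 0.0207 F [-0.6 -0.4 -2.2] q [-0.04  0.52  1.56 -0.    1.06  1.62]
```

Emit:
send_rows(commands=[[0,0,0.5,1,0,0,0],[0,0,1,1.8,0,0,0],[0,0,1,2.2,0,0,0],[0,0,1,2.5,0,0,0],[0,0,1,2.5,0,0,0],[0,0,1,2.5,0,0,0],[0,0,1,2.5,0,0,0],[0,0,1,2.5,0,0,0]])

```text
time: 26.23
tcp_pos: [0.6282, 0.092, 0.0694]
ee_rot: [-0.001, -0.677, 0.736, -0.002]
force: [-1.6, -1.3, 4.4]
gripper_width: 0.0204
```

Contact (+4.4 N). Release and retreat.

Emit:
send_rows(commands=[[0.5,0,0,0,0,0,0],[0.5,0,0,0,0,0,0],[0.5,0,0,0,0,0,0],[0.5,0,0,0,0,0,0],[0.5,0,0,0,0,0,0],[0.5,0,0,-5,0,0,0],[0.5,0,0,-20,0,0,0],[0.5,0,0,-45,0,0,0]])

```text
time: 26.9
tcp_pos: [0.626, 0.0922, 0.1122]
ee_rot: [-0.003, -0.677, 0.736, 0.0]
force: [-0.5, -0.2, 0.2]
gripper_width: 0.0441
```

Emit:
send_rows(commands=[[0.5,0,0,-20,0,0,0],[0.5,0,0,-50,0,0,0],[0.5,0,0,-90,0,0,0],[0.5,0,0,-120,0,0,0],[0.5,0,30,-140,0,0,0],[0.5,0,65,-150,0,0,0],[0.5,0,105,-150,0,0,0],[0.5,0,145,-150,0,0,0]])

```text
time: 27.57
tcp_pos: [0.4811, 0.1046, 0.2639]
ee_rot: [-0.002, -0.677, 0.736, -0.001]
force: [-0.3, 1.6, -0.1]
gripper_width: 0.0441
```

Emit:
send_rows(commands=[[0.5,30,10,0,0,0,0],[0.5,65,25,0,0,0,0],[0.5,105,40,0,0,0,0],[0.5,140,60,0,0,0,0],[0.5,175,70,0,0,0,0],[0.5,210,80,0,0,0,0],[0.5,230,90,0,0,0,0],[0.5,230,90,0,0,0,0]])

```text
time: 28.23
tcp_pos: [0.371, -0.1201, 0.2655]
ee_rot: [-0.002, -0.676, 0.737, -0.001]
force: [-0.1, 0.7, -0.1]
gripper_width: 0.0441
```

```bash
cat > fin.py <<'E'
import ov
from ov import *
ov.lines=[circ(*blk['chuck'],.0265,.062),circ(*blk['chuck'],.0115,.098),circ(*(blk['sleeve']+[0.001,.0025]),.010,.094),
 fr(blk['key'],E['ta'],[(-.032,-.032,.04),(-.032,.032,.04),(-.032,0,.04),(.038,0,.04)]),
 fr(blk['drift'],E['ta']+np.pi,[(-.065,-.012,.04),(-.065,.012,.04),(.065,.006,.04),(.065,-.006,.04),(-.065,-.012,.04)])]
t=bot.camera('top');s=bot.camera('scene')
a=draw(t,(90,100,350,260),3);b=draw(s,(180,190,440,300),3)
o=np.vstack([a,b])[:810]
save('fin',cv2.resize(o,None,fx=.74,fy=.74,interpolation=cv2.INTER_AREA))
E
python3 fin.py >/dev/null; python3 p.py .4 0 .3
```

```text
target 0.4 0 0.3 -1.656 shift mm [-119.4  -17.5  -35.2] turn deg [ 0.  -0.2 -0. ]
t 28.33 tcp [ 0.3723 -0.1176  0.2653] w 0.0441 F [-0.1 -0.7  0.4] q [-0.61 -0.27  2.02 -0.    1.39  1.05]
```

```bash
cat > chk.py <<'E'
from ov import *
cb,sb,kb,db=blk['chuck'],blk['sleeve'],blk['key'],blk['drift']
M=dict(chuck=[np.vstack([circ(*cb,.021,.014),circ(*cb,.0265,.04),circ(*cb,.0265,.064),circ(*cb,.0115,.098)])],
 sleeve=[np.vstack([circ(*sb,.012,.014),circ(*sb,.010,.094),circ(*sb,.006,.11)])],
 key=[fr(kb,E['ta'],[(-.037,-.03,.04),(-.037,.03,.04),(-.027,.03,.04),(-.027,-.03,.04)]),fr(kb,E['ta'],[(-.032,-.0055,.04),(.038,-.0055,.04),(.038,.0055,.04),(-.032,.0055,.04)])],
 drift=[fr(db,E['ta']+np.pi,[(-.065,-.012,.04),(-.065,.012,.04),(.065,.006,.04),(.065,-.006,.04)])])
for cn in ('top','scene'):
    cam=bot.camera(cn);im=cam['image'];sat=cv2.cvtColor(im,cv2.COLOR_RGB2HSV)
    g=((im.max(2).astype(int)-im.min(2)<40)&(im.max(2)>45)).astype(np.uint8)
    for n,ps in M.items():
        m=np.zeros(g.shape,np.uint8)
        for p in ps: cv2.fillConvexPoly(m,cv2.convexHull(np.round(w2px(cam,p)).astype(np.int32)),1)
        reg=cv2.dilate(m,np.ones((13,13)))
        obs=g&reg; best=max(((np.sum(np.roll(m,(dy,dx),(0,1))&g)/np.sum((np.roll(m,(dy,dx),(0,1))|obs)),dx,dy) for dx in range(-8,9) for dy in range(-8,9)))
        print(cn,n,'IoU0',round(np.sum(m&obs)/np.sum(m|obs),2),'best IoU,dx,dy px',np.round(best,2),'npx',m.sum(),obs.sum())
E
python3 chk.py | grep px
```

```text
top chuck IoU0 0.84 best IoU,dx,dy px [ 0.84  1.   -1.  ] npx 548 461
top sleeve IoU0 0.68 best IoU,dx,dy px [ 0.68  1.   -1.  ] npx 244 167
top key IoU0 0.46 best IoU,dx,dy px [0.46 0.   0.  ] npx 295 457
top drift IoU0 0.83 best IoU,dx,dy px [0.83 0.   0.  ] npx 459 406
scene chuck IoU0 0.73 best IoU,dx,dy px [0.73 1.   1.  ] npx 818 600
scene sleeve IoU0 0.6 best IoU,dx,dy px [0.61 2.   2.  ] npx 440 269
scene key IoU0 0.71 best IoU,dx,dy px [0.71 0.   1.  ] npx 222 253
scene drift IoU0 0.62 best IoU,dx,dy px [0.69 0.   3.  ] npx 378 517
```

Run:
```python
from h import *
import pickle
for n,bx in (('scene',{'wrench':(215,205,255,235),'keyless':(420,200,450,240)}),):
    a=pickle.load(open(n+'.pkl','rb'))['image'];b=bot.camera(n)['image']
    for k,(x0,y0,x1,y1) in bx.items(): print(k,cv2.phaseCorrelate(a[y0:y1,x0:x1].mean(2),b[y0:y1,x0:x1].mean(2)))
s=bot.sense();print(s['time'],s['force'],s['gripper_width'])
print(bot.hand_in())
```

```text
wrench ((-0.05785094733641216, 0.1675877153612646), 0.9050060358911161)
keyless ((-0.2140201374341597, 0.018758932009884433), 0.9689369969194669)
28.4833 [ 0.2497128   0.688233   -0.19810442] 0.043872904690933086
the job is handed in; nothing more can be done
None
```

I packed all four kit tools into the tray and handed the job in at about 28.5 s. I placed them in the order drift, key, chuck, sleeve. The gripper was open, empty and clear of everything at the end.

- **Drift and chuck key:** the drift lies in both rib notches, and the key lies flat in its pocket with its gear toward +x. Pictures taken after each placing showed this.
- **Chuck:** it stands jaws up, and its top appeared where a seated chuck's top should be.
- **Sleeve:** I felt it touch the well floor (+4.4 N) at the seated height. It was let go about 2.5 mm off my first estimate of the well's centre, because the crop showed the well a little to one side.
- **Look-alikes:** between the first and last scene picture, the keyless chuck and the tap wrench moved by less than a quarter of a pixel.

**Checks that fell short:**
- **First drift grasp:** it closed on nothing because I lifted before the slow fingers had shut. The drift did not move, and the second try held.
- **Final picture:** I had used up the 16 pictures, so I could not look at the finished tray. I compared tool outlines with both camera images instead, and they agreed to within 1–3 px, at about 2 mm per px.
- **Weak outline overlaps:** overlap was low for the key in the top view (0.46) and the sleeve in both views (0.60–0.68). The sleeve's final seating therefore rests on the contact, its release height and this outline match.

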